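Open the still's filler cap of unknown thread hand

TASK

Open the still for refilling: unscrew the red cap from its neck on the boiler's lid, lift it off and finish still holding it in the gripper, level and steady above the boiler, about 10 cm higher than it sat; do not put it down or let it go. Nobody remembers whether that neck has a normal or a reversed thread, so try the cap one way and, if it stops dead, unscrew it the other way. Leave the black cap screwed shut and the glasses, jug and demijohn standing where they are.

Things in the scene. Friction and masses are not known exactly. Their poses are not given: they have to be found in the camera images.
- boiler: Stainless still boiler, round, 260 mm across, fixed on its 290 mm square hot plate. Origin on the bench under its centre, z up. Flat lid 207 mm above the bench. On the lid, besides two capped necks: a blanked column flange, 64 mm across, 20 mm high, at x = 48 mm, y = 0, and two tube handles, up to 24 mm above the lid, near the rim at x = 60 mm, y = +118 and -118 mm.
- neck_left (a point): Centre of the top of one neck on the lid, 27 mm above the lid, at x = -55 mm, y = +68 mm in the boiler's frame. Hidden under a cap at the start; either cap, red or black, may be on it.
- neck_right (a point): The same for the other neck, at x = -55 mm, y = -68 mm in the boiler's frame. The necks look alike.
- cap_red_center (a point): Centre of the red ribbed filler cap, half-way up. Cap 48 mm across, 36 mm tall, mass 40 to 85 g, loose. Shut, its lower edge is 5 mm above the lid, this point 230 mm and its flat top 248 mm above the bench. z up along the axis; x turns with the cap and, while shut, points along the boiler's x within 0.04 rad.
- cap_red: The same red cap, origin at the centre of its lower rim. Coarse two-lug thread, right-handed (unscrews anticlockwise seen from above) or left-handed (clockwise), not known. The wrong way it stops dead within 0.2 rad; the right way it turns easily without having to rise (3 mm at most) and lifts straight off after 1.2 rad; up to 2.0 rad is fine. It cannot be pulled off before that.
- cap_black_center (a point): Centre, half-way up, of the black cap on the other neck: same size, shape, height and axes as the red one. To be left as it is.
- jug: Glass jug, 120 mm across with a handle, 170 mm tall, standing on the bench. Origin at the centre of its underside, z up.
- demijohn: Corked green glass demijohn, 176 mm across, 287 mm tall, standing on the bench. Origin at the centre of its underside, z up.
- glass_1: One of three small drinking glasses, 66 mm across, 85 mm tall, standing in a row on the bench, to the right of the hot plate seen from the robot. Origin at the centre of its underside, z up.
- glass_2: One of three small drinking glasses, 66 mm across, 85 mm tall, standing in a row on the bench, to the right of the hot plate seen from the robot. Origin at the centre of its underside, z up.
- glass_3: One of three small drinking glasses, 66 mm across, 85 mm tall, standing in a row on the bench, to the right of the hot plate seen from the robot. Origin at the centre of its underside, z up.
Mind the look-alikes: they are no part of the job. Of the things shaped like the cap_red, the red one is meant.

How it is judged:
By the outcome, as a careful person would: the job done as asked, in the order asked, and still so for the second after the job is handed in, while the arm keeps its last pose, push and grip.
It also fails if it takes over 48 s, if anything falls off the work surface, if the arm or the gripper's body presses on something with over 40 N, if the wrist force passes 120 N, or if a joint passes its speed limit or range.

ROBOT

A 6-joint arm with a two-finger parallel gripper is mounted at the origin on the work surface. World frame = base frame: x ahead of the robot, y to its left, z up, the work surface at z = 0. Lengths are in m, angles in rad, forces in N, time in s.
With the tool pointing down it reaches from about 0.225 to 0.725 m from the base axis. Payload 3.1 kg.
Tool frame: the origin (TCP) lies midway between the tips of the shut fingers; the grasp point (between the pads) lies 19 mm behind it; z points along the fingers, y is the direction in which the jaws open and shut (so a half turn about z gives the same grasp; the last joint's range is limited). The gripper opens to 85 mm and grips with 20 to 120 N. Pads are 22 mm wide; open, the fingers measure 114 mm over their backs; the gripper's body (76 mm by 85 mm) begins 54 mm behind the grasp point. The pads swing forward as they close: fully open they stand 13 mm farther back than shut.
Start: joints at [-1.298, 0.048, 0.099, 1.622, 0, 1.443], TCP at [0.205, -0.483, 0.231] pointing down, gripper open.
Joint ranges: [-2.91, 2.91], [-0.99, 1.94], [-1.21, 1.42], [-2.12, 2.29], [-1.49, 1.47], [-3.14, 3.14]. Speed limits (rad/s): [2.79, 2.79, 3.14, 3.14, 3.14, 3.14].

INTERFACE

Orientations are given as a unit quaternion [x, y, z, w].
In Python, from rig import env gives the robot as it stands.
- The arm moves only by the shell command python3 -m jog 'ROWS'. ROWS is text: rows parted by semicolons, each of 7 numbers parted by spaces: the shift along the tool's x, y, z in m, then the turn, a rotation vector about the tool's x, y, z in degrees, then the opening, from 0 (shut) to 1 (fully open). A call has 1 to 8 rows; each row shifts and turns the commanded pose from where the row before left it, along the tool's axes as they then stand; what a row does not reach is not made up. A row lasts 1/10 s, in which the tool goes at most 50 mm and 8.59 degrees, less where a joint would pass 70% of its speed; a pose out of reach is approached as far as the arm can. A call is refused whole if a number of a shift passes 0.05 or a number of a turn 8.59, either way. A call with a gripper value outside its range is refused whole. The fingers move at their own pace and stop on an object; the grip force is fixed at half the most. Time passes only in rows, so rows that do not move let the fingers close. It gives the time, the measured TCP pose, the force and the opening at its end, in the units of the state.
- env.read_state(): the state, without advancing time (a new reading comes with each control period).
- env.snapshot(name): name is "side" or "top" or "wrist"; returns the picture (400x640x3 uint8, red, green, blue); there is no depth.
- env.camera_info(name): a dict with "fx", "fy", "cx", "cy" (pixels), "dist_coeffs" ([k1, k2, p1, p2, k3] as OpenCV has them; the pictures are not rectified), "extrinsics" (4x4, takes a point from world to camera coordinates); the wrist camera has in their place "mount" (4x4, takes a point from camera to tool coordinates, whose origin is the TCP and whose axes are the flange's). Camera axes: x right, y up, looking along -z (the intrinsics and any distortion apply to the point x, -y, -z); pixel columns grow to the right and rows downward; lengths in m; the calibration is good to about 2 mm. A picture is of the moment at which its call begins: read the wrist's pose just before it. camera_info takes no time and is no camera call.
- env.sign_off(): hands the job in, once; it reports no verdict.
The state is a dict: "clock": time; "joint_positions": joint angles; "dq": joint speeds; "joint_efforts": joint torques, N m; "tool_pos": TCP position; "ee_rot": TCP orientation; "force": force on the tool from outside, world axes, zero at the start; "ft_torque": the same for the moment, N m; "opening": opening from 0.0 (shut) to 1.0 (fully open).
Only numpy, scipy, OpenCV 4.12 (cv2) and the standard library are available. Lean on these libraries where they do the work, as an engineer would, in place of code of your own. Each camera call takes 0.05 s, during which the arm holds its last target.

## Working session

There is one attempt and no reset: what is moved stays moved. The work goes in short steps, Python scripts to look and compute and a shell command to move; the robot and the scene stay as the last step left them, time stands still between calls to the robot, and variables do not carry over. Pictures are saved under pics/ and viewed, and the job is handed in when it is done.

```bash
mkdir -p pics; ls
python3 - <<'E'
from rig import env
import cv2, json
s=env.read_state(); print({k:(v if not hasattr(v,'tolist') else v.tolist()) for k,v in s.items()})
for n in ["side","top","wrist"]:
    im=env.snapshot(n); cv2.imwrite(f"pics/{n}0.png",im[:,:,::-1]); print(n,env.camera_info(n))
E
```

```text
pics
{'clock': 0.0, 'joint_positions': [-1.2978345983237636, 0.04872450974639517, 0.09757964637535008, 1.6219931250075077, 2.0633245911934926e-06, 1.4430015510083556], 'dq': [-0.0005933259488463176, 0.00045995635266144836, 0.0001179707140800691, -0.00269370708772705, -0.00025729213231115585, 0.0009563285556858203], 'joint_efforts': [0.00024277896045532543, -33.87871026992798, 32.00124979019165, 0.020100923138670623, -0.0002626944115036167, -4.264001205456225e-06], 'tool_pos': [0.20463512462786684, -0.4828100701480173, 0.23012168738111152], 'ee_rot': [0.9799906891663475, 0.1990398912331051, -8.387940397492541e-05, -0.0011678225150256025], 'force': [-0.17359650807600263, 0.7560997776267075, 0.08465915283976018], 'ft_torque': [-0.014903932178049086, 0.04454015674824474, 0.016347805943605225], 'opening': 0.999949305793073}
side {'fx': 386.9534403886909, 'fy': 386.9534403886909, 'cx': 321.3065360826344, 'cy': 199.5697458855944, 'dist_coeffs': array([-0.09283923,  0.        ,  0.        ,  0.        ,  0.        ]), 'extrinsics': array([[-0.99237803, -0.12289842,  0.00904602,  0.46837542],
[... 491 characters left out ...]
 0.17725073, -0.51924261],
       [-0.17715307,  0.00621911,  0.98416366, -1.37178906],
       [ 0.        ,  0.        ,  0.        ,  1.        ]])}
wrist {'fx': 324.05528883678465, 'fy': 324.05528883678465, 'cx': 321.9950941958889, 'cy': 203.32683105334564, 'dist_coeffs': array([-0.01977552,  0.        ,  0.        ,  0.        ,  0.        ]), 'mount': array([[-9.56222000e-04,  9.46614761e-01,  3.22365599e-01,
         8.25896214e-02],
       [ 9.99999353e-01,  1.10384676e-03, -2.75141821e-04,
        -9.16751325e-04],
       [-6.16295533e-04,  3.22365128e-01, -9.46615204e-01,
        -1.42711077e-01],
       [ 0.00000000e+00,  0.00000000e+00,  0.00000000e+00,
         1.00000000e+00]])}
```

View pics/side0.png

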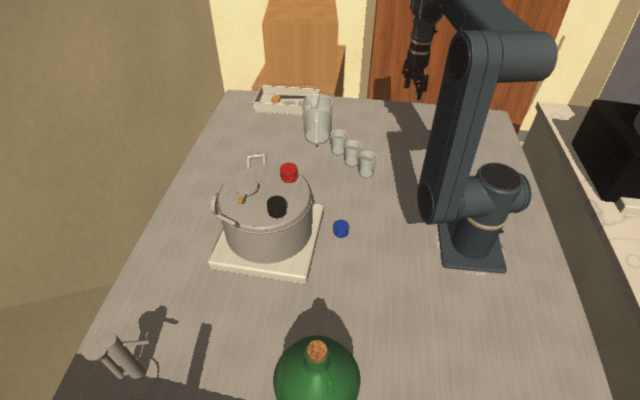

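View pics/top0.png

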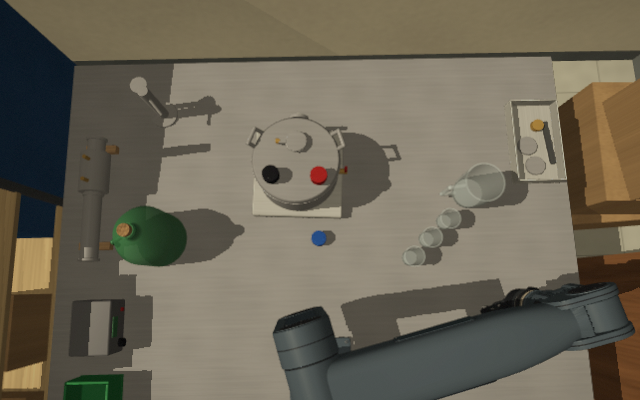

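View pics/wrist0.png

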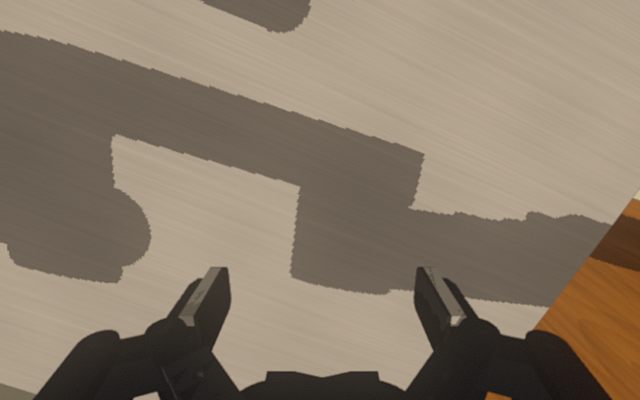

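Candidates: the red cap on the lid (top 319,175; side 289,172), the black cap on the lid (top 271,174), and a blue cap on the bench (top 319,238; side 341,229). I choose the red one on the lid and check it in close crops.

```bash
python3 - <<'E'
import cv2, numpy as np
t=cv2.imread('pics/top0.png')[100:225,230:360]; s=cv2.imread('pics/side0.png')[140:285,200:330]
t=cv2.resize(t,None,fx=4,fy=4,interpolation=cv2.INTER_CUBIC); s=cv2.resize(s,None,fx=4,fy=4,interpolation=cv2.INTER_CUBIC)
cv2.imwrite('pics/tc.png',t); cv2.imwrite('pics/sc.png',s)
E
cat > h.py <<'E'
import numpy as np, cv2
from rig import env
from scipy.spatial.transform import Rotation as R
def cam(n, st=None):
    c=env.camera_info(n); K=np.array([[c['fx'],0,c['cx']],[0,c['fy'],c['cy']],[0,0,1]])
    if n=='wrist':
        T=np.eye(4);T[:3,:3]=R.from_quat(st['ee_rot']).as_matrix();T[:3,3]=st['tool_pos']
        E=np.linalg.inv(T@c['mount'])
    else: E=c['extrinsics']
    return K,np.array(c['dist_coeffs']),E
def proj(n,P,st=None):
    K,d,E=cam(n,st); F=np.diag([1,-1,-1.])
    return cv2.projectPoints(np.atleast_2d(P).astype(float),cv2.Rodrigues(F@E[:3,:3])[0],F@E[:3,3],K,d)[0][:,0]
def ray(n,uv,st=None):
    K,d,E=cam(n,st); p=cv2.undistortPoints(np.array([[uv]],float),K,d)[0,0]
    v=E[:3,:3].T@np.array([p[0],-p[1],-1]); o=-E[:3,:3].T@E[:3,3]; return o,v/np.linalg.norm(v)
def onz(n,uv,z,st=None):
    o,v=ray(n,uv,st); return o+v*(z-o[2])/v[2]
E
```

```text
(no output)
```

View pics/tc.png

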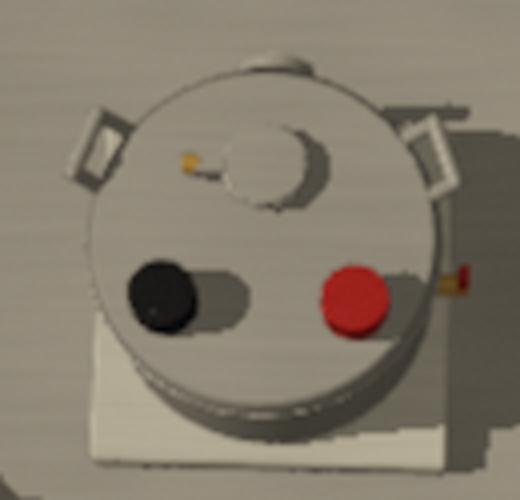

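View pics/sc.png

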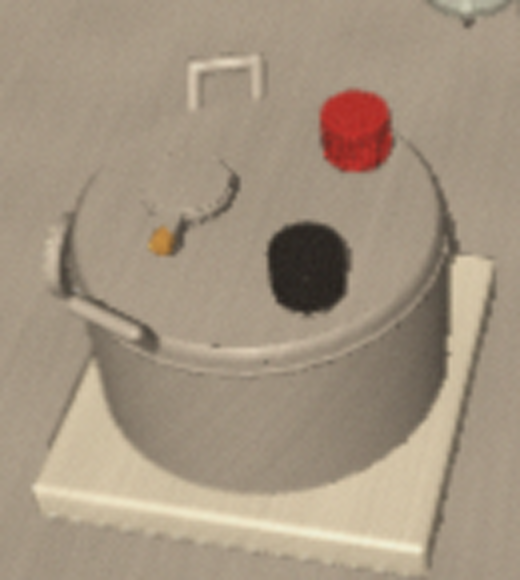

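The crops show the red cap on the right-hand neck (top disc centre about 318.4,174.2 in top, 288.7,167.5 in side). The black cap is on the left neck, with its top disc at 270.6,173.4 in top.

Run:
```python
from h import *
a=onz('top',(318.4,174.2),.248);b=onz('side',(288.7,167.5),.248);k=onz('top',(270.6,173.4),.248);k2=onz('side',(276.7,200.5),.248)
print(a,b,k,k2)
d=k-a; print(np.linalg.norm(d[:2]), 'yaw',np.degrees(np.arctan2(-d[0],d[1])))
d=k2-b; print(np.linalg.norm(d[:2]), 'yaw',np.degrees(np.arctan2(-d[0],d[1])))
st=env.read_state();M=R.from_quat(st['ee_rot']).as_matrix();print(M)
```

```text
[ 0.56471901 -0.00525679  0.248     ] [ 0.5658961  -0.00404899  0.248     ] [0.57015602 0.12836477 0.248     ] [0.57243468 0.1274783  0.248     ]
0.13373212457944755 yaw -2.3300553918318796
0.1316897131283318 yaw -2.8459900470153237
[[ 9.20726304e-01  3.90208677e-01 -5.12525423e-04]
 [ 3.90208945e-01 -9.20724571e-01  1.80126370e-03]
 [ 2.30973973e-04 -1.85846287e-03 -9.99998246e-01]]
```

```bash
python3 -m jog '0 0 -0.035 0 0 0 1;0 0 -0.04 0 0 0 1;0 0 -0.04 0 0 0 1;0 0 -0.015 0 0 0 1;0.015 -0.01 0 0 0 0 1;0.035 -0.02 0 0 0 0 1;0.035 -0.02 0 0 0 0 1;0.035 -0.02 0 0 0 0 1'; python3 -m jog '0.035 -0.02 0 0 0 0 1;0.035 -0.02 0 0 0 0 1;0.035 -0.02 0 0 0 0 1;0.035 -0.02 0 0 0 0 1;0.035 -0.02 0 0 0 0 1;0.035 -0.02 0 0 0 0 1;0.035 -0.02 0 0 0 0 1;0 0 0 0 0 0 1'
```

```text
clock: 0.95
tool_pos: [0.2887, -0.3698, 0.3595]
ee_rot: [0.98, 0.199, -0.0, -0.002]
force: [0.8, 0.3, 0.7]
opening: 1.004
clock: 1.75
tool_pos: [0.4603, -0.1428, 0.3592]
ee_rot: [0.979, 0.203, -0.001, -0.002]
force: [0.1, -0.8, -0.4]
opening: 1.002
```

```bash
python3 -m jog '0.035 -0.02 0 0 0 0 1;0.035 -0.02 0 0 0 0 1;0.035 -0.02 0 0 0 0 1;0.03 -0.017 0 0 0 0 1;0.015 -0.009 0 0 0 0 1;0 0 0 0 0 -4 1;0 0 0 0 0 -8 1;0 0 0 0 0 -8 1';python3 -m jog '0 0 0 0 0 -8 1;0 0 0 0 0 -8 1;0 0 0 0 0 -8 1;0 0 0 0 0 -8 1;0 0 0 0 0 -8 1;0 0 0 0 0 -8 1;0 0 0 0 0 -8 1;0 0 0 0 0 -4 1'
python3 -m jog '0 0 0 0 0 0 1;0 0 0 0 0 0 1'
python3 - <<'E'
from h import *
st=env.read_state(); im=env.snapshot('wrist'); cv2.imwrite('pics/w1.png',im[:,:,::-1])
print(st['joint_positions'],st['tool_pos'],R.from_quat(st['ee_rot']).as_matrix())
print(proj('wrist',[[.5653,-.0047,.248],[.5713,.128,.248]],st))
E
```

```text
clock: 2.55
tool_pos: [0.5627, -0.0097, 0.3598]
ee_rot: [0.929, 0.369, -0.001, -0.001]
force: [-0.0, -0.2, 0.8]
opening: 1.001
clock: 3.35
tool_pos: [0.5625, -0.0101, 0.36]
ee_rot: [0.621, 0.784, -0.001, -0.001]
force: [0.1, -1.1, 1.0]
opening: 1.004
clock: 3.55
tool_pos: [0.5629, -0.0101, 0.3605]
ee_rot: [0.623, 0.782, -0.001, -0.001]
force: [-0.5, -0.5, 0.8]
opening: 1.001
[-1.36911381e-01  2.38470290e-01  5.75730111e-01  1.90987549e+00
 -1.15419942e-04  1.20947581e+00] [ 0.56287071 -0.01005334  0.36048061] [[-2.22529972e-01  9.74924154e-01 -1.81806967e-03]
 [ 9.74925702e-01  2.22530575e-01  1.33971244e-04]
 [ 5.35187890e-04 -1.74267023e-03 -9.99998338e-01]]
[[327.36380888 194.35017617]
 [378.55392727  20.01290627]]
```

View pics/w1.png

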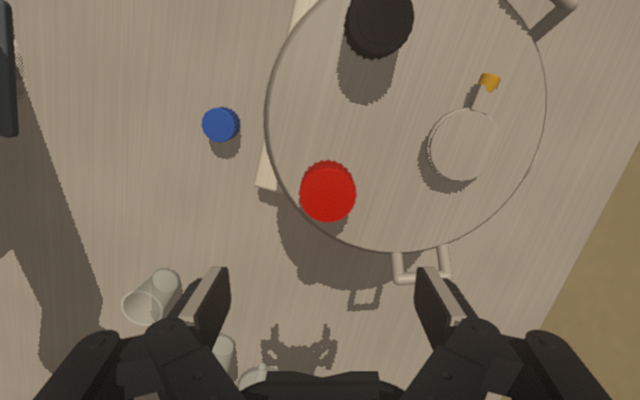

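Run:
```python
import cv2
t=cv2.imread('pics/w1.png')[140:250,270:390]
cv2.imwrite('pics/w1c.png',cv2.resize(t,None,fx=5,fy=5,interpolation=cv2.INTER_CUBIC))
```

```text
(no output)
```

View pics/w1c.png

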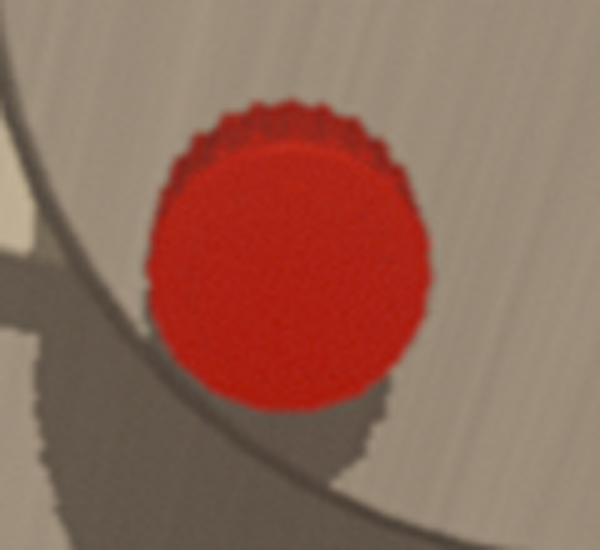

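```bash
python3 -m jog '0.0046 0.0036 0.01 0 0 0 1;0 0 0.03 0 0 0 1;0 0 0.03 0 0 0 1;0 0 0.03 0 0 0 1;0 0 0.02 0 0 0 1;0 0 0.015 0 0 0 1;0 0 0.01 0 0 0 1;0 0 0 0 0 0 1'
python3 - <<'E'
from h import *
st=env.read_state(); im=env.snapshot('wrist'); cv2.imwrite('pics/w2.png',im[:,:,::-1])
print(st['tool_pos'],st['force'],R.from_quat(st['ee_rot']).as_matrix()[:,2])
print(proj('wrist',[[.565,-.0045,.248]],st))
im=env.snapshot('side'); cv2.imwrite('pics/s2.png',im[:,:,::-1])
E
```

```text
clock: 4.4
tool_pos: [0.5648, -0.0042, 0.2139]
ee_rot: [0.623, 0.782, -0.001, -0.002]
force: [-0.6, 0.0, -0.7]
opening: 1.004
[ 0.56480057 -0.00423213  0.21387701] [-0.5984901   0.04001556 -0.69593799] [-3.94359624e-03  5.84499351e-04 -9.99992053e-01]
[[323.68880126 314.17888901]]
```

View pics/w2.png

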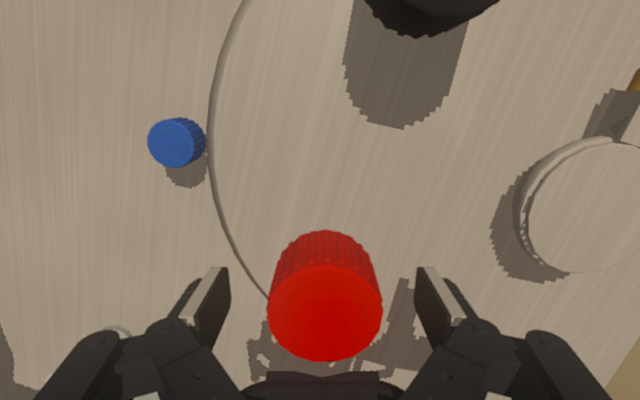

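The cap sits between the open pads, top disc centre about (325,312) against a predicted (324,314). It is centred to well under 1 mm across the jaws, so I close.

```bash
python3 -m jog '0 0 0 0 0 0 0.8;0 0 0 0 0 0 0.65;0 0 0 0 0 0 0.5;0 0 0 0 0 0 0.3;0 0 0 0 0 0 0;0 0 0 0 0 0 0;0 0 0 0 0 0 0;0 0 0 0 0 0 0'
python3 -m jog '0 0 0 0 0 0 0;0 0 0 0 0 0 0'
python3 - <<'E'
from h import *
st=env.read_state(); im=env.snapshot('wrist'); cv2.imwrite('pics/w3.png',im[:,:,::-1])
for k in ['tool_pos','force','ft_torque','opening','joint_positions']: print(k,np.round(st[k],4))
E
```

```text
clock: 5.3
tool_pos: [0.5667, -0.0047, 0.2177]
ee_rot: [0.623, 0.782, 0.001, 0.001]
force: [0.1, -0.4, 4.8]
opening: 0.543
clock: 5.5
tool_pos: [0.5667, -0.0047, 0.2177]
ee_rot: [0.623, 0.782, 0.001, 0.001]
force: [-0.0, 0.4, 5.3]
opening: 0.544
tool_pos [ 0.5667 -0.0047  0.2177]
force [-0.0291  0.397   5.2542]
ft_torque [0.0147 0.0828 0.0401]
opening 0.544
joint_positions [-0.1267  0.1517  0.1838  1.6002 -0.      1.2179]
```

View pics/w3.png

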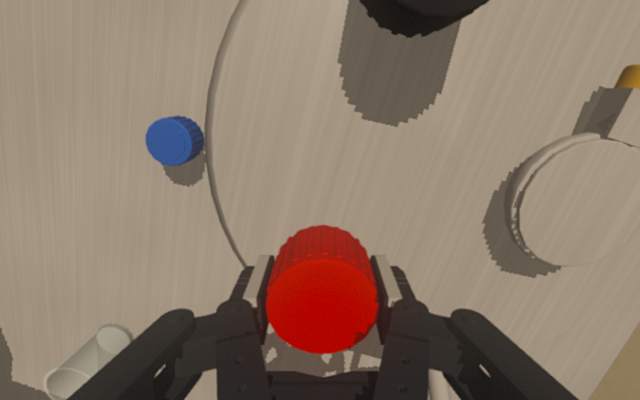

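```bash
cat > st.py <<'E'
from h import *
st=env.read_state()
for k in ['clock','tool_pos','force','ft_torque','opening']: print(k,np.round(st[k],4))
M=R.from_quat(st['ee_rot']).as_matrix(); print('yaw',np.degrees(np.arctan2(M[1,0],M[0,0])),'z',M[:,2].round(4),'j6',st['joint_positions'][5])
E
python3 st.py; python3 -m jog '0 0 0 0 0 -2 0;0 0 0 0 0 -2 0;0 0 0 0 0 0 0'; python3 st.py
```

```text
clock 5.55
tool_pos [ 0.5667 -0.0047  0.2177]
force [0.2906 0.4203 5.5487]
ft_torque [-0.0469  0.0355 -0.0361]
opening 0.5438
yaw 102.96192224973548 z [ 2.7e-03 -4.0e-04 -1.0e+00] j6 1.2179018260983159
clock: 5.85
tool_pos: [0.5665, -0.0045, 0.2177]
ee_rot: [0.595, 0.804, 0.001, 0.001]
force: [-0.1, 0.0, 6.4]
opening: 0.543
clock 5.85
tool_pos [ 0.5665 -0.0045  0.2177]
force [-0.1102  0.0407  6.4489]
ft_torque [0.1053 0.1796 0.0272]
opening 0.5429
yaw 107.00613576224094 z [ 2.3e-03  1.0e-04 -1.0e+00] j6 1.1474760119941587
```

```bash
python3 -m jog '0 0 0 0 0 -2 0;0 0 0 0 0 -2 0;0 0 0 0 0 0 0'; python3 st.py;  python3 -m jog '0 0 0 0 0 -2 0;0 0 0 0 0 -2 0;0 0 0 0 0 0 0'; python3 st.py
```

```text
clock: 6.15
tool_pos: [0.5664, -0.0044, 0.2177]
ee_rot: [0.566, 0.824, 0.001, 0.001]
force: [-0.5, 0.3, 5.6]
opening: 0.542
clock 6.15
tool_pos [ 0.5664 -0.0044  0.2177]
force [-0.4717  0.3146  5.5738]
ft_torque [0.0967 0.2163 0.042 ]
opening 0.5424
yaw 111.00755705784559 z [ 2.e-03  3.e-04 -1.e+00] j6 1.0776886581055614
clock: 6.45
tool_pos: [0.5663, -0.0043, 0.2177]
ee_rot: [0.537, 0.843, 0.001, 0.001]
force: [-1.0, 0.6, 6.4]
opening: 0.542
clock 6.45
tool_pos [ 0.5663 -0.0043  0.2177]
force [-1.012   0.5589  6.3506]
ft_torque [0.1515 0.1949 0.0247]
opening 0.5423
yaw 115.01049405012807 z [ 1.9e-03  4.0e-04 -1.0e+00] j6 1.0078722774904822
```

```bash
python3 -m jog '0 0 0 0 0 -2 0;0 0 0 0 0 -2 0;0 0 0 0 0 -2 0;0 0 0 0 0 0 0'; python3 st.py;  python3 -m jog '0 0 0 0 0 -2 0;0 0 0 0 0 -2 0;0 0 0 0 0 -2 0;0 0 0 0 0 0 0'; python3 st.py
```

```text
clock: 6.85
tool_pos: [0.5662, -0.0044, 0.2177]
ee_rot: [0.492, 0.87, 0.001, 0.001]
force: [-0.5, 1.0, 5.8]
opening: 0.545
clock 6.85
tool_pos [ 0.5662 -0.0044  0.2177]
force [-0.503   1.0103  5.7675]
ft_torque [ 0.1024  0.2463 -0.0211]
opening 0.5447
yaw 121.00920203111565 z [ 1.7e-03  3.0e-04 -1.0e+00] j6 0.9031400428426746
clock: 7.25
tool_pos: [0.566, -0.0045, 0.2177]
ee_rot: [0.446, 0.895, 0.0, 0.001]
force: [-0.7, 0.4, 5.7]
opening: 0.542
clock 7.25
tool_pos [ 0.566  -0.0045  0.2177]
force [-0.7361  0.373   5.7408]
ft_torque [ 0.0474  0.3167 -0.0163]
opening 0.5417
yaw 127.00227299070394 z [ 0.0013  0.     -1.    ] j6 0.7984516305091961
```

24° past the start with no torque (under 0.05 N m), well beyond the 0.2 rad stop, so the thread is a normal right-handed one. I carry on anticlockwise to about 90° in all.

```bash
python3 -m jog '0 0 0 0 0 -4 0;0 0 0 0 0 -5 0;0 0 0 0 0 -5 0;0 0 0 0 0 -5 0;0 0 0 0 0 -5 0;0 0 0 0 0 -5 0;0 0 0 0 0 -4 0;0 0 0 0 0 0 0'; python3 st.py;  python3 -m jog '0 0 0 0 0 -4 0;0 0 0 0 0 -5 0;0 0 0 0 0 -5 0;0 0 0 0 0 -5 0;0 0 0 0 0 -5 0;0 0 0 0 0 -5 0;0 0 0 0 0 -4 0;0 0 0 0 0 0 0'; python3 st.py
python3 - <<'E'
from h import *
im=env.snapshot('wrist'); a=cv2.imread('pics/w3.png'); b=im[:,:,::-1]
c=np.hstack([x[200:380,220:420] for x in (a,b)]); cv2.imwrite('pics/w4.png',cv2.resize(c,None,fx=2,fy=2,interpolation=cv2.INTER_CUBIC))
E
```

```text
clock: 8.05
tool_pos: [0.5655, -0.0053, 0.2177]
ee_rot: [0.174, 0.985, -0.001, 0.0]
force: [-3.7, -0.9, 6.4]
opening: 0.538
clock 8.05
tool_pos [ 0.5655 -0.0053  0.2177]
force [-3.7206 -0.8602  6.3669]
ft_torque [-0.2754  0.5458  0.0152]
opening 0.5385
yaw 160.0147851001662 z [ 1.0e-04 -1.6e-03 -1.0e+00] j6 0.22180494475392395
clock: 8.85
tool_pos: [0.5653, -0.0061, 0.2177]
ee_rot: [-0.113, 0.994, -0.002, -0.0]
force: [-3.3, -3.7, 7.0]
opening: 0.544
clock 8.85
tool_pos [ 0.5653 -0.0061  0.2177]
force [-3.2622 -3.747   6.9596]
ft_torque [-0.5898  0.6958  0.0604]
opening 0.5438
yaw -167.01473131487074 z [-4.0e-04 -3.2e-03 -1.0e+00] j6 -0.3541953121696015
```

View pics/w4.png

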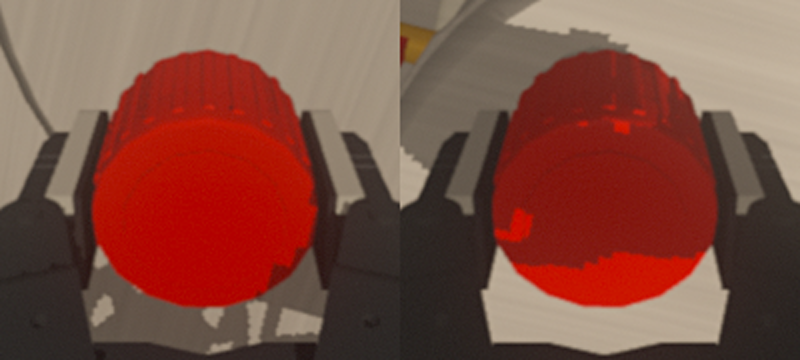

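```bash
python3 -m jog '0 0 -0.003 0 0 0 0;0 0 -0.003 0 0 0 0;0 0 -0.003 0 0 0 0;0 0 0 0 0 0 0'; python3 st.py; python3 -m jog '0 0 -0.003 0 0 0 0;0 0 -0.003 0 0 0 0;0 0 0 0 0 0 0'; python3 st.py
```

```text
clock: 9.3
tool_pos: [0.5653, -0.0058, 0.2244]
ee_rot: [-0.112, 0.994, -0.001, -0.001]
force: [-1.4, -5.1, -1.2]
opening: 0.542
clock 9.3
tool_pos [ 0.5653 -0.0058  0.2244]
force [-1.3625 -5.1008 -1.1691]
ft_torque [-1.0915  0.3645  0.0046]
opening 0.5418
yaw -167.08162845658552 z [-0.0027 -0.0022 -1.    ] j6 -0.35286656100440306
clock: 9.6
tool_pos: [0.5654, -0.0057, 0.2305]
ee_rot: [-0.113, 0.994, -0.001, -0.001]
force: [-1.3, -4.5, -2.0]
opening: 0.54
clock 9.6
tool_pos [ 0.5654 -0.0057  0.2305]
force [-1.3495 -4.4556 -1.9621]
ft_torque [-1.0779  0.3743 -0.0258]
opening 0.5399
yaw -167.0787282619865 z [-0.0024 -0.0022 -1.    ] j6 -0.35285033995849635
```

```bash
python3 -m jog '0 0 -0.005 0 0 0 0;0 0 -0.006 0 0 0 0;0 0 -0.006 0 0 0 0;0 0 -0.006 0 0 0 0;0 0 -0.007 0 0 0 0;0 0 0 0 0 0 0'; python3 st.py; python3 -m jog '0 0 -0.007 0 0 0 0;0 0 -0.01 0 0 0 0;0 0 -0.012 0 0 0 0;0 0 -0.012 0 0 0 0;0 0 -0.01 0 0 0 0;0 0 -0.006 0 0 0 0;0 0 0 0 0 0 0;0 0 0 0 0 0 0'; python3 st.py
python3 - <<'E'
from h import *
st=env.read_state()
im=env.snapshot('wrist'); cv2.imwrite('pics/w5.png',im[:,:,::-1])
im=env.snapshot('side'); cv2.imwrite('pics/s5.png',cv2.resize(im[60:300,180:420,::-1],None,fx=2.5,fy=2.5,interpolation=cv2.INTER_CUBIC))
E
```

```text
clock: 10.2
tool_pos: [0.5668, -0.0043, 0.2632]
ee_rot: [-0.113, 0.994, -0.0, 0.002]
force: [-0.3, -0.8, -0.8]
opening: 0.543
clock 10.2
tool_pos [ 0.5668 -0.0043  0.2632]
force [-0.3156 -0.7533 -0.8017]
ft_torque [-0.0307 -0.0139 -0.0052]
opening 0.5429
yaw -167.01453468641623 z [ 3.2e-03  2.0e-04 -1.0e+00] j6 -0.3528988703716683
clock: 11.0
tool_pos: [0.566, -0.0046, 0.3181]
ee_rot: [-0.113, 0.994, 0.0, -0.0]
force: [0.2, -0.3, -1.4]
opening: 0.541
clock 11.0
tool_pos [ 0.566  -0.0046  0.3181]
force [ 0.2479 -0.3411 -1.3792]
ft_torque [ 0.013   0.0172 -0.0304]
opening 0.5415
yaw -167.03531873944615 z [-2.e-04  1.e-04 -1.e+00] j6 -0.35290526782674125
```

View pics/w5.png

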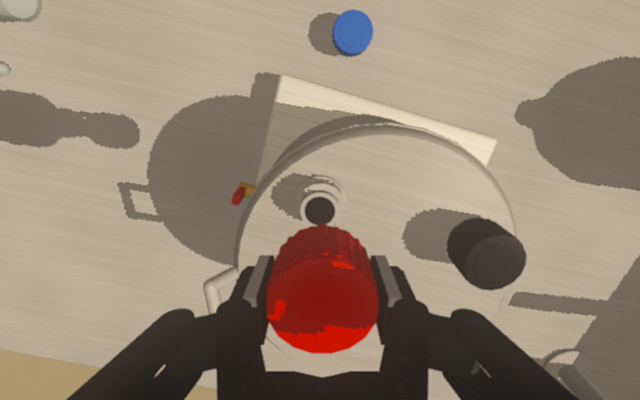

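View pics/s5.png

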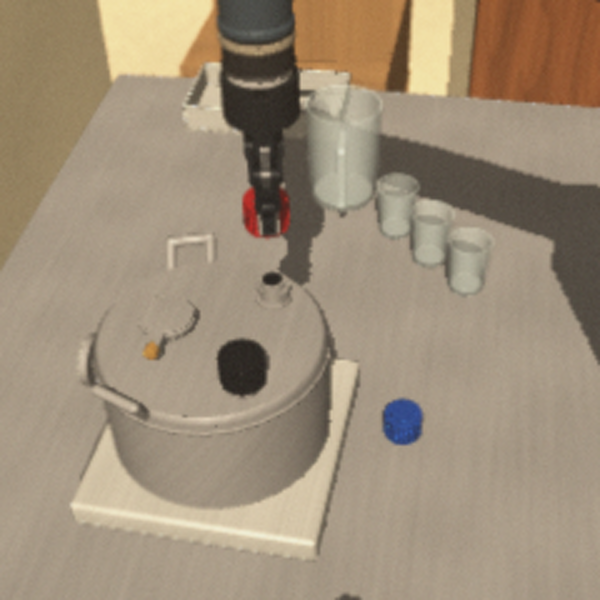

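The wrist view shows the bare neck at (320,208) and the red cap between the pads at the same place as before the lift, disc centre about (323,305). In the side crop the cap hangs over the open neck, and the black cap, glasses and jug are in place. One settling hold, then I hand in.

```bash
python3 -m jog '0 0 0 0 0 0 0;0 0 0 0 0 0 0;0 0 0 0 0 0 0;0 0 0 0 0 0 0;0 0 0 0 0 0 0'
python3 - <<'E'
from h import *
st=env.read_state(); print(st['tool_pos'],np.abs(st['dq']).max(),st['opening'],st['clock'])
print(env.sign_off())
E
```

```text
clock: 11.6
tool_pos: [0.566, -0.0046, 0.3183]
ee_rot: [-0.113, 0.994, 0.0, -0.0]
force: [-0.0, -0.3, 0.3]
opening: 0.54
[ 0.56596017 -0.00464683  0.31827489] 0.002031739032290199 0.5404071659320403 11.6
the job is handed in; nothing more can be done
None
```

The red cap is off its neck and was still held in the gripper above the boiler when I handed the job in, at 11.6 s of the 48 s allowed.

- **Unscrewing:** I tried anticlockwise first. It met no stop and almost no torque, so the neck has a normal right-handed thread. I turned it about 90° (1.57 rad) and lifted it straight off.
- **Final position:** the tool was 100.6 mm higher than when it gripped the cap. The tool axis was within 0.001 rad of vertical and the arm was still. The grip opening had not changed from the grasp, 0.54.
- **Last pictures:** the neck is bare and the cap sits at the same place between the pads as before the lift. The black cap, glasses and jug look as they were. The demijohn was not in the last side crop, but the arm went nowhere near it.
- **Deviation:** closing the fingers pushed the compliant arm up about 4 mm before the cap was turned. The largest forces I read were about 7 N vertical and 5 N sideways, both gone once the cap was clear of the neck.

No check failed.

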